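# Hold a dial probe on the marked tappet of a cylinder head

### The job

Pull the dial probe up out of its black holder block, put its steel tip on the yellow dot of the marked tappet bucket in the cylinder head and, with the probe in line with the bucket's slanting axis, press the bucket gently about 5 mm down (well short of its 10 mm stop). The program finishes while holding: keep the probe gripped and the bucket pressed by that amount, without letting go. Do not press the other three buckets or shift the other things on the bench.

Things in the scene. Friction and masses are not known exactly. Their poses are not given: they have to be found in the camera images.
- head: aluminium cylinder-head section on a blue plate, 170 x 250 x 14 mm, fixed to the bench; block 130 (x) x 212 (y) mm. Its top deck is a plane through the point 105 mm above the origin, slanting by 0.26 rad (15 deg): its normal leans to the head's own -x side. Four tappet buckets stand in a row along the head's y axis, 48 mm apart (at y = -72, -24, 24, 72 mm); which one is marked varies. Low ribs 9 mm above the deck stand between them. Origin: centre of the underside; z up.
- dot (a point): centre of the yellow dot (14 mm across, on a blue-painted top, 32 mm across) on the marked steel tappet bucket; the flat top is what the probe presses. Its z axis is the bucket's axis, pointing out of the head (0.26 rad from vertical, leaning to the head's own -x side). At rest it is 125 mm above the bench; it moves with the bucket.
- bucket_marked (a joint): travel of the marked bucket down along its axis, m: 0 at rest, 0.010 at the stop. A spring pushes it back: about 3 N at 0, 6 N at 0.005, 9 N at 0.010.
- bucket_a (a joint): travel (m) of an unmarked bucket of plain steel, same spring; to be left alone
- bucket_b (a joint): as bucket_a, another unmarked one
- bucket_c (a joint): as bucket_a, another unmarked one
- seat_marked: steel collar, 41 mm across, on the deck around the marked bucket, fixed to the head and carrying the bucket. Origin on the bucket's axis 21 mm below the dot at rest; its frame is upright and turned as the head's.
- holder: black block 100 x 100 x 48 mm, fixed to the bench, with a 12 mm hole down through its middle in which the probe's stem stands. Origin: centre of the underside; z up.
- probe: the hand-held dial probe, 0.22 kg, 150 mm long, standing upright in the holder. From its origin at the tip end upwards along its z: steel stem 8 mm across to 42 mm, collar 26 mm across at 42 to 50 mm (it rests on the holder's top, so 42 mm of stem is in the hole), round dial 46 mm across (in its y-z plane, centred at 70 mm, 18 mm thick along x, white face to its +x), square rubber grip 24 x 24 mm from 92 to 150 mm, with an orange band at the top.
- probe_grip (a point): centre of the probe's square grip (24 x 24 x 58 mm), 121 mm above the tip; axes as the probe's (z from tip to grip; the grip's flat sides face its x and y). To be grasped from above across two flat sides.
- probe_tip (a point): centre of the flat end of the probe's stem (8 mm across); axes as the probe's, z from tip to grip.
- valve0: loose engine valve standing on its disc (34 mm across, 85 mm tall) in the blue tray at the far side; leave alone
- valve1: as valve0, another one in the tray
- spring_cup: loose brass ring, 26 mm across, 14 mm tall, lying on top of the holder near the corner at the holder's +x, -y (48 mm from the probe); leave alone
- shim_jar: jar with a red cap, 54 mm across, 65 mm tall, standing at the far side; leave alone
- oil_bottle: white bottle with a black cap, 52 mm across, 140 mm tall, at the far side; leave alone
- wrench: wrench lying at the left; leave alone
- pencil: yellow pencil, 170 mm long, lying on the notebook at the right; leave alone
Not all that is in view belongs to the job. Leave any green or pink look-alike of the probe alone.

How it is judged:
By the outcome, as a careful person would: the job done as asked, in the order asked, and still so for the second after the job is handed in, while the arm keeps its last pose, push and grip.
It also fails if it takes over 38 s, if anything falls off the work surface, if the arm or the gripper's body presses on something with over 40 N, if the wrist force passes 120 N, or if a joint passes its speed limit or range.

### The arm

A 6-joint arm with a two-finger parallel gripper is mounted at the origin on the work surface. World frame = base frame: x ahead of the robot, y to its left, z up, the work surface at z = 0. Lengths are in mm, angles in rad, forces in N, time in s.
With the tool pointing down it reaches from about 225 to 875 mm from the base axis. Payload 3.4 kg.
Tool frame: the origin (TCP) lies between the finger pads; the fingertips stand 25 mm ahead of it and the grasp point (between the pads) lies 6 mm ahead of it; y points along the fingers, x is the direction in which the jaws open and shut, and the axes are right-handed (so a half turn about y gives the same grasp; the last joint's range is limited). The gripper opens to 85 mm and grips with 20 to 120 N. Pads are 22 mm wide; open, the fingers measure 114 mm over their backs; the gripper's body (76 mm by 85 mm) begins 54 mm behind the grasp point. The pads swing forward as they close: fully open they stand 13 mm farther back than shut.
Start: joints at [1.069, 0.276, 1.505, -0, 1.361, -0.121], TCP at [213.724, 533.837, 256.328] pointing down, gripper open.
Joint ranges: [-2.89, 2.89], [-0.75, 2.08], [0.22, 2.7], [-1.18, 4.32], [0.11, 2.71], [-2.7, 2.7]. Speed limits (rad/s): [2.57, 2.57, 3.14, 3.14, 3.14, 3.14].

### API

Orientations are given as a 3x3 rotation matrix whose columns are the frame's x, y, z axes.
In Python, from station import readout, vision, order, find_in gives the robot as it stands.
- The arm moves only by the tool carry_out, never from a script. Its argument "increments" is a list of rows, each a list of 4 numbers: the shift along the tool's x, y, z in m, then the turn about the tool's y in rad. A call has 1 to 20 rows; each row is the pose to reach, as a shift and turn from the pose commanded when the call began, along the tool's axes at that moment; what a row does not reach only later rows make up. A row lasts 1/12 s, in which the tool goes at most 41.7 mm and 7.16 degrees, less where a joint would pass 70% of its speed; a pose out of reach is approached as far as the arm can. A call with a gripper value outside its range is refused whole. "grip" is the opening, from 0 (shut) to 1 (fully open), set as the call begins (left out, the last holds). The fingers move at their own pace and stop on an object; "grip_force" is the grip in N (left out, the last holds). Time passes only in rows, so rows that repeat a pose let the fingers close. It gives the time, the measured TCP pose, the force and the opening at its end, in the units of the state.
- readout.get_state(): the state, without advancing time (a new reading comes with each control period).
- vision.get_image(name): name is "scene" or "top" or "wrist"; returns (picture, depth): 400x640x3 uint8, blue, green, red; 400x640 float32, mm along the optical axis (not along the pixel's ray), 0 where there is no reading.
- vision.camera_info(name): a dict with "camera_matrix" (3x3 intrinsics, pixels), "world_from_camera" (4x4, takes a point from camera to world coordinates). Camera axes: x right, y up, looking along -z (the intrinsics and any distortion apply to the point x, -y, -z); pixel columns grow to the right and rows downward; lengths in mm; the calibration is good to about 2 mm. A picture is of the moment at which its call begins: read the wrist's pose just before it. camera_info takes no time and is no camera call; for the wrist camera it gives the pose at the moment of the call.
- order.job_done(): hands the job in, once; it reports no verdict.
Trained networks look in the newest picture that a camera, given by its name, has taken for a name from the list of things; names that differ only in an ending like _2 or _b are one class to them, and where a whole thing is asked for, a point or a joint stands for the part that bears it (a point fixed in the world has none). Each returns a list of dicts, best first, with "p" (0 to 1); they miss things now and then, are a little off and sometimes report something else, mostly with a low value. They report only what shows in the picture. A call takes as long as a camera call. They do not tell look-alikes from the thing itself.
- find_in(camera, thing): "xy" ([column, row] in pixels, amid what is visible of it).
The state is a dict: "time": time; "q": joint angles; "dq": joint speeds; "joint_torque": joint torques, N m; "tool_pos": TCP position; "tcp_rot": TCP orientation; "ft_force": force on the tool from outside, world axes, zero at the start; "moment": the same for the moment, N m; "opening": finger opening in mm.
Only numpy, scipy, OpenCV 4.12 (cv2) and the standard library are available. Lean on these libraries where they do the work, as an engineer would, in place of code of your own. Each camera call takes 0.05 s, during which the arm holds its last target.

## Working session

There is one attempt and no reset: what is moved stays moved. The work goes in short steps, Python scripts to look and compute and a tool call to move; the robot and the scene stay as the last step left them, time stands still between calls to the robot, and variables do not carry over. Pictures are saved under pics/ and viewed, and the job is handed in when it is done.

Besides the shell and the picture viewer there is one more tool, called after "Request:" as name(argument=value, ...), one argument or row to a line, values as JSON. carry_out: Moves the arm, as the interface text tells. Its arguments: {"type":"object","properties":{"increments":{"type":"array"},"grip":{"type":"number"},"grip_force":{"type":"number"}},"required":["increments"]}

```bash
ls; mkdir -p pics; python3 - <<'E'
from station import readout, vision, order, find_in
import cv2,numpy as np
s=readout.get_state(); print(s['time'],s['tool_pos'],s['tcp_rot'],s['opening'],s['ft_force'])
for c in ['scene','top']:
    im,d=vision.get_image(c); cv2.imwrite(f'pics/{c}0.png',im); np.save(f'{c}0.npy',d)
    i=vision.camera_info(c); print(c,i)
    np.savez(f'{c}_info.npz',K=i['camera_matrix'],T=i['world_from_camera'])
    for t in ['probe','probe_grip','dot','holder','head','spring_cup']:
        print(t,find_in(c,t)[:3])
E
```

```text
pics
0.0 [213.48377227 533.39422793 255.41972879] [[ 3.71670224e-01 -8.96931403e-04 -9.28364390e-01]
 [ 9.28363036e-01 -1.60325133e-03  3.71671231e-01]
 [-1.82176504e-03 -9.99998313e-01  2.36797181e-04]] 85.09032636908883 [-0.36808164  0.27421096 -0.62021805]
scene {'camera_matrix': array([[484.97926611,   0.        , 324.12608747],
       [  0.        , 484.97926611, 195.30663089],
       [  0.        ,   0.        ,   1.        ]]), 'world_from_camera': array([[ 4.21589956e-02, -7.78378068e-01,  6.26378642e-01,
         1.41323222e+03],
       [ 9.99110085e-01,  3.36528053e-02, -2.54269081e-02,
        -3.14858747e+01],
       [-1.28765089e-03,  6.26893191e-01,  7.79104145e-01,
         1.13228643e+03],
       [ 0.00000000e+00,  0.00000000e+00,  0.00000000e+00,
         1.00000000e+00]])}
probe [{'xy': [248.2, 221.9], 'p': 0.91}, {'xy': [298.0, 162.7], 'p': 0.87}, {'xy': [207.8, 177.6], 'p': 0.83}]
probe_grip [{'xy': [207.4, 175.7], 'p': 0.9}, {'xy': [242.2, 179.9], 'p': 0.75}, {'xy': [250.9, 219.2], 'p': 0.72}]
dot [{'xy': [398.6, 167.1], 'p': 0.43}]
holder [{'xy': [258.2, 194.2],
[... 476 characters left out ...]
 -1.22536462e-02, -4.60418129e-03,
        -3.06152779e+00],
       [-5.67427487e-03,  8.87786350e-02,  9.96035219e-01,
         1.37949892e+03],
       [ 0.00000000e+00,  0.00000000e+00,  0.00000000e+00,
         1.00000000e+00]])}
probe [{'xy': [449.4, 234.4], 'p': 0.68}, {'xy': [351.4, 247.6], 'p': 0.65}, {'xy': [413.4, 269.3], 'p': 0.64}]
probe_grip [{'xy': [400.1, 169.9], 'p': 0.67}, {'xy': [414.2, 270.0], 'p': 0.65}, {'xy': [451.5, 234.8], 'p': 0.62}]
dot [{'xy': [219.0, 229.8], 'p': 0.5}, {'xy': [402.7, 227.2], 'p': 0.16}]
holder [{'xy': [394.4, 230.2], 'p': 0.96}]
head [{'xy': [250.5, 235.2], 'p': 0.74}]
spring_cup [{'xy': [152.6, 206.3], 'p': 0.7}, {'xy': [411.1, 214.5], 'p': 0.55}]
```

View pics/scene0.png

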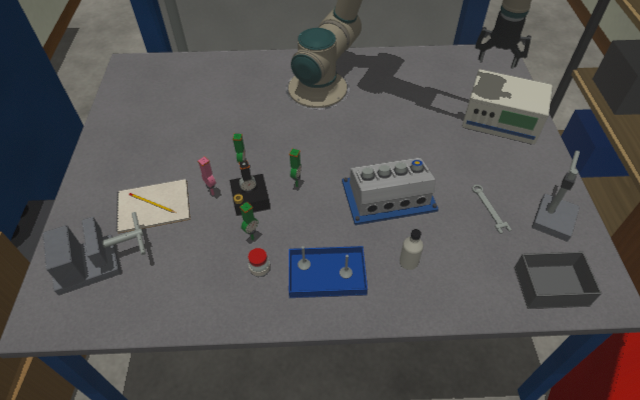

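View pics/top0.png

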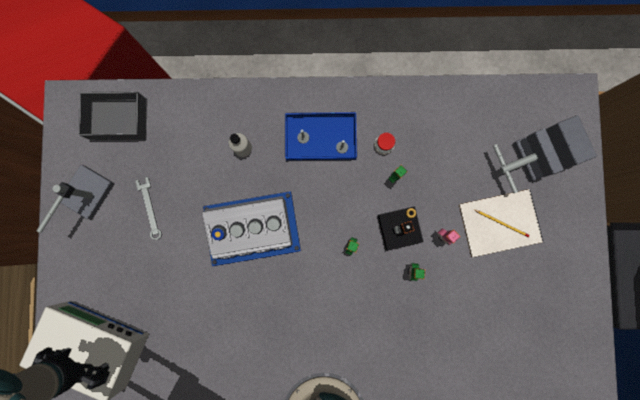

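Scene view: the holder is at about (250,193), with a dark probe in it at (246,172). The look-alikes are green at (239,148), (295,163) and (248,217), and pink at (206,172). The head is at (390,190). Top view: the holder is at (400,229), the marked bucket at (219,232) on the head's +y end, the green ones at (397,175), (352,245) and (416,271), and pink at (449,236). Only the dark probe standing in the black holder fits the description. I'll check it in an enlarged crop.

```bash
python3 - <<'E'
import cv2,numpy as np
t=cv2.imread('pics/top0.png'); s=cv2.imread('pics/scene0.png')
a=cv2.resize(t[180:280,340:470],None,fx=6,fy=6,interpolation=cv2.INTER_CUBIC)[:600,:780]
cv2.imwrite('pics/c1.png',a)
cv2.imwrite('pics/c2.png',cv2.resize(s[125:235,190:310],None,fx=5,fy=5,interpolation=cv2.INTER_CUBIC))
cv2.imwrite('pics/c3.png',cv2.resize(t[185:275,195:310],None,fx=6,fy=6,interpolation=cv2.INTER_CUBIC))
E
```

```text
(no output)
```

View pics/c1.png

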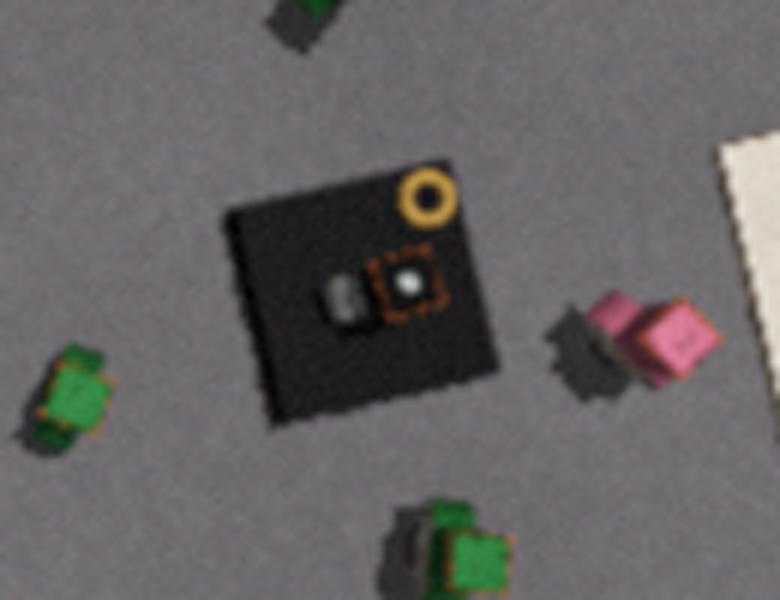

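View pics/c2.png

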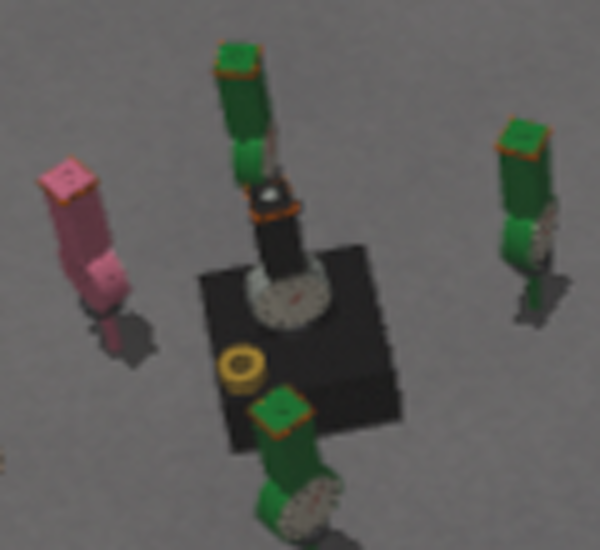

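View pics/c3.png

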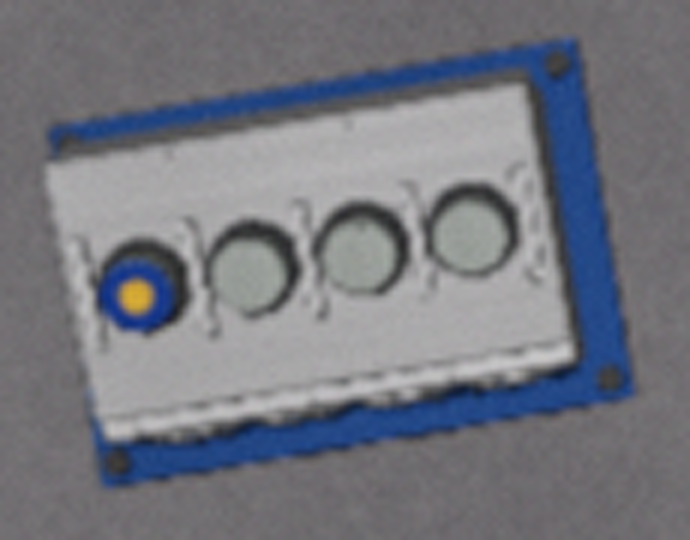

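The crops confirm it: a dark probe with an orange band and white dial stands in the black holder. The marked bucket is the leftmost one in the top view, and it leans to world -x. Next I'll work out the positions.

```bash
cat > h.py <<'E'
import numpy as np
def load(c):
    z=np.load(f'{c}_info.npz'); return z['K'],z['T']
def ray(K,T,uv):
    p=np.array([(uv[0]-K[0,2])/K[0,0],-(uv[1]-K[1,2])/K[1,1],-1.0]); return T[:3,3],T[:3,:3]@p
def at_z(K,T,uv,z):
    o,d=ray(K,T,uv); return o+d*(z-o[2])/d[2]
def at_depth(K,T,uv,dep):
    o,d=ray(K,T,uv); return o+d*dep
def proj(K,T,P):
    P=np.atleast_2d(P); c=(P-T[:3,3])@T[:3,:3]; return np.c_[K[0,2]+K[0,0]*c[:,0]/-c[:,2],K[1,2]-K[1,1]*c[:,1]/-c[:,2]]
def tri(rs):
    A=np.zeros((3,3));b=np.zeros(3)
    for o,d in rs:
        d=d/np.linalg.norm(d);M=np.eye(3)-np.outer(d,d);A+=M;b+=M@o
    return np.linalg.solve(A,b)
E
python3 - <<'E'
from h import *
import cv2
np.set_printoptions(precision=1,suppress=True)
K,T=load('top');Ks,Ts=load('scene')
f=lambda p,x0,y0,s=6:((p[0]+.5)/s-.5+x0,(p[1]+.5)/s-.5+y0)
H=[at_z(K,T,f(p,340,180),48) for p in [(233,212),(448,160),(498,372),(272,420)]]
print('holder corners',np.array(H),np.mean(H,0))
for a,b in [(0,1),(3,2)]:
    v=H[a]-H[b];print('yaw',np.degrees(np.arctan2(-v[0],v[1])))
print('yaw',np.degrees(np.arctan2(*(H[0]-H[3])[[1,0]])),np.degrees(np.arctan2(*(H[1]-H[2])[[1,0]])))
print('cap',at_z(K,T,f((408,283),340,180),156))
for p in [(80,395),(478,560),(680,340)]: print('lookalike',at_z(K,T,f(p,340,180),150))
B=[f(p,195,185) for p in [(135,296),(250,269),(361,249),(472,229)]]
BB=np.array([at_z(K,T,b,125) for b in B]);print(BB)
v=BB[0]-BB[3];print('head yaw',np.degrees(np.arctan2(-v[0],v[1])),np.linalg.norm(v))
P=[at_z(K,T,f(p,195,185),14) for p in [(578,42),(632,393),(103,487)]];
print(np.array(P)); v=P[0]-P[1];print(np.degrees(np.arctan2(v[1],v[0])));v=P[2]-P[1];print(np.degrees(np.arctan2(-v[0],v[1])))
# dot in scene by colour
im=cv2.imread('pics/scene0.png');hsv=cv2.cvtColor(im,cv2.COLOR_BGR2HSV)
m=cv2.inRange(hsv,(15,90,80),(35,255,255));m[:, :400]=0;m[:,440:]=0
ys,xs=np.nonzero(m[150:185]);print(xs.mean(),ys.mean()+150,len(xs))
im2=cv2.imread('pics/top0.png');h2=cv2.cvtColor(im2,cv2.COLOR_BGR2HSV)
m=cv2.inRange(h2,(10,90,80),(35,255,255));m2=np.zeros_like(m);m2[220:245,205:235]=m[220:245,205:235];yt,xt=np.nonzero(m2);print(xt.mean(),yt.mean())
print('dot tri',tri([ray(Ks,Ts,(xs.mean(),ys.mean()+150)),ray(K,T,(xt.mean(),yt.mean()))]), at_z(K,T,(xt.mean(),yt.mean()),125),at_z(Ks,Ts,(xs.mean(),ys.mean()+150),125))
# probe cap white button in scene c2 (270,190)/5
g=f((270,192),190,125,5);print('cap scene',at_z(Ks,Ts,g,156),tri([ray(Ks,Ts,g),ray(K,T,f((408,283),340,180))]))
E
```

```text
holder corners [[ 544.3 -154.9   48. ]
 [ 566.7 -252.8   48. ]
 [ 470.8 -272.6   48. ]
 [ 450.5 -170.3   48. ]] [ 508.1 -212.7   48. ]
yaw 12.890421600192784
yaw 11.236998797232602
yaw 9.341618435681214 11.620034647102026
cap [ 508.2 -214.5  156. ]
lookalike [463.5 -78.  150. ]
lookalike [ 393.7 -241.3  150. ]
lookalike [ 483.4 -328.   150. ]
[[496.6 267.  125. ]
 [507.5 218.  125. ]
 [515.5 170.7 125. ]
 [523.4 123.3 125. ]]
head yaw 10.562947411219257 146.19947234456762
[[614.5  84.7  14. ]
 [451.2  60.8  14. ]
 [411.  305.1  14. ]]
8.324073349736011
9.355292823267122
416.44444444444446 162.33333333333334 9
217.0909090909091 233.9090909090909
dot tri [496.6 266.4 126.3] [496.7 267.  125. ] [495.4 266.4 125. ]
cap scene [ 505.7 -214.6  156. ] [ 508.2 -214.1  158.7]
```

Request:
carry_out(
  increments=[
    [-0.006,0,-0.006,-0.01],
    [-0.018,0.001,-0.017,-0.02],
    [-0.035,0.002,-0.033,-0.04],
    [-0.058,0.003,-0.055,-0.07],
    [-0.088,0.004,-0.083,-0.1],
    [-0.117,0.005,-0.11,-0.14],
    [-0.146,0.006,-0.138,-0.18],
    [-0.175,0.008,-0.165,-0.22],
    [-0.205,0.009,-0.193,-0.26],
    [-0.234,0.01,-0.22,-0.3],
    [-0.263,0.012,-0.248,-0.34],
    [-0.292,0.013,-0.275,-0.38],
    [-0.322,0.014,-0.303,-0.42],
    [-0.351,0.016,-0.33,-0.46],
    [-0.38,0.017,-0.358,-0.49],
    [-0.409,0.018,-0.385,-0.52],
    [-0.438,0.02,-0.413,-0.55],
    [-0.468,0.021,-0.44,-0.57],
    [-0.491,0.022,-0.463,-0.58],
    [-0.503,0.022,-0.474,-0.58],
  ],
  grip=1,
)

```text
time: 2.37
tool_pos: [467.9, -113.6, 234.2]
tcp_rot: [[-0.196, 0.001, -0.981], [0.981, -0.002, -0.196], [-0.002, -1.0, -0.001]]
ft_force: [1.1, -0.3, 0.8]
opening: 85.5
```

```bash
cat >> h.py <<'E'
def todelta(s,target):
    R=np.array(s['tcp_rot']);return R.T@(np.array(target)-s['tool_pos'])
E
python3 - <<'E'
from h import *
from station import readout, vision
import cv2
np.set_printoptions(precision=3,suppress=True)
s=readout.get_state();print(s['time'],s['tool_pos'],s['tcp_rot'],s['q'],s['ft_force'])
print(todelta(s,(507.5,-214,230)))
im,d=vision.get_image('wrist');i=vision.camera_info('wrist');print(i)
np.savez('wrist_info.npz',K=i['camera_matrix'],T=i['world_from_camera']);cv2.imwrite('pics/w1.png',im)
E
```

```text
2.3667 [ 467.869 -113.644  234.192] [[-0.196  0.001 -0.981]
 [ 0.981 -0.002 -0.196]
 [-0.002 -1.    -0.001]] [-0.382  0.149  1.732 -0.002  1.259 -2.149] [ 1.129 -0.296  0.758]
[-106.159    4.458  -19.237]
{'camera_matrix': array([[302.893,   0.   , 316.859],
       [  0.   , 302.893, 202.049],
       [  0.   ,   0.   ,   1.   ]]), 'world_from_camera': array([[  -0.195,   -0.937,   -0.291,  394.618],
       [   0.981,   -0.188,   -0.052, -129.752],
       [  -0.006,   -0.295,    0.955,  352.557],
       [   0.   ,    0.   ,    0.   ,    1.   ]])}
```

View pics/w1.png

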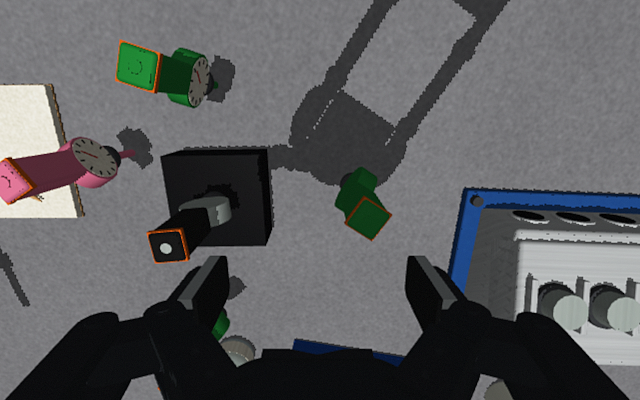

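```bash
python3 - <<'E'
from h import *
import cv2
np.set_printoptions(precision=2,suppress=True)
K,T=load('wrist');im=cv2.imread('pics/w1.png')
hsv=cv2.cvtColor(im,cv2.COLOR_BGR2HSV);m=cv2.inRange(hsv,(5,150,120),(20,255,255));m[:, :140]=0;m[:,200:]=0;m[:220]=0;m[270:]=0
ys,xs=np.nonzero(m)
P=np.array([at_z(K,T,(x,y),154) for x,y in zip(xs,ys)])[:,:2].astype(np.float32)
print(cv2.minAreaRect(P),at_z(K,T,(166,248),156))
# holder top corners
C=np.array([at_z(K,T,c,48) for c in [(267,148),(164,154),(271,244)]]);print(C)
v=C[0]-C[1];print(np.degrees(np.arctan2(-v[0],v[1])))
for c in [(390,212),(363,198),(346,226),(368,239)]:print('green',at_z(K,T,c,150))
cv2.imwrite('pics/w1c.png',cv2.resize(im[140:270,130:290],None,fx=4,fy=4))
E
```

```text
((508.8492431640625, -218.18463134765625), (25.09069061279297, 24.925189971923828), 17.169750213623047) [ 509.36 -218.11  156.  ]
[[ 441.67 -173.     48.  ]
 [ 467.9  -273.87   48.  ]
 [ 544.6  -153.25   48.  ]]
14.576606300054388
green [453.3  -66.67 150.  ]
green [447.03 -87.8  150.  ]
green [469.76 -94.74 150.  ]
green [476.49 -76.83 150.  ]
```

View pics/w1c.png

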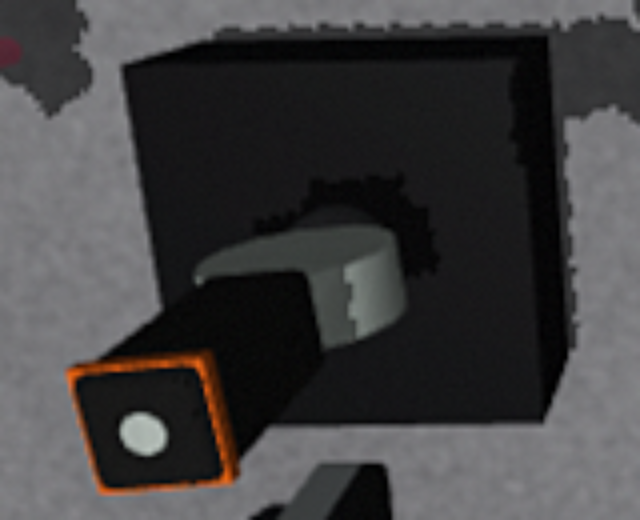

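Request:
carry_out(
  increments=[
    [-0.01,0,-0.002,-0.01],
    [-0.03,0,-0.006,-0.03],
    [-0.06,0.005,-0.011,-0.06],
    [-0.085,0.01,-0.016,-0.08],
    [-0.102,0.015,-0.019,-0.08],
    [-0.108,0.02,-0.02,-0.08],
    [-0.108,0.025,-0.02,-0.08],
    [-0.108,0.025,-0.02,-0.08],
  ],
)

```text
time: 3.08
tool_pos: [506.4, -209.9, 207.8]
tcp_rot: [[-0.275, -0.003, -0.961], [0.961, 0.003, -0.275], [0.004, -1.0, 0.002]]
ft_force: [1.1, -0.1, -1.0]
opening: 85.4
```

```bash
cat > look.py <<'E'
from h import *
from station import readout, vision
import cv2,sys
np.set_printoptions(precision=2,suppress=True)
n=sys.argv[1]
s=readout.get_state();print(s['time'],s['tool_pos'],s['tcp_rot'],s['ft_force'],s['opening'])
im,d=vision.get_image('wrist');i=vision.camera_info('wrist')
np.savez('wrist_info.npz',K=i['camera_matrix'],T=i['world_from_camera']);cv2.imwrite(f'pics/{n}.png',im)
E
python3 look.py w2; python3 - <<'E'
from h import *
import cv2
K,T=load('wrist');im=cv2.imread('pics/w2.png')
hsv=cv2.cvtColor(im,cv2.COLOR_BGR2HSV);m=cv2.inRange(hsv,(5,150,100),(20,255,255))
n,l,st,c=cv2.connectedComponentsWithStats(cv2.dilate(m,np.ones((3,3))))
for k in range(1,n):
    if st[k,4]>60:
        ys,xs=np.nonzero((l==k)&(m>0));P=np.array([at_z(K,T,(x,y),155) for x,y in zip(xs,ys)])[:,:2].astype(np.float32);print(c[k],cv2.minAreaRect(P))
E
```

```text
3.0833 [ 506.39 -209.91  207.79] [[-0.28 -0.   -0.96]
 [ 0.96  0.   -0.28]
 [ 0.   -1.    0.  ]] [ 1.13 -0.14 -0.99] 85.41805838986477
[316.89039039  28.76426426] ((393.2127380371094, -243.10397338867188), (23.999725341796875, 23.845022201538086), 83.66152954101562)
[133.98734177 143.07594937] ((482.0572204589844, -326.8877258300781), (23.791034698486328, 23.81525421142578), 42.47513198852539)
[534.08823529 218.89019608] ((460.28924560546875, -83.95719909667969), (23.77286148071289, 24.048309326171875), 68.23802185058594)
```

View pics/w2.png

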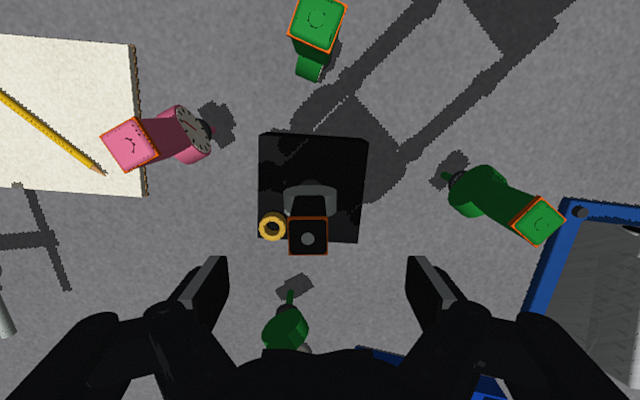

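```bash
python3 - <<'E'
from h import *
from station import readout
np.set_printoptions(precision=2,suppress=True)
K,T=load('wrist');s=readout.get_state()
C=np.array([at_z(K,T,c,156) for c in [(289,218),(327,217),(328,255),(290,255.)]]);print(C,C.mean(0))
print(todelta(s,C.mean(0)), s['tool_pos'])
E
```

```text
[[ 498.9  -229.87  156.  ]
 [ 492.   -208.13  156.  ]
 [ 515.96 -200.35  156.  ]
 [ 522.49 -223.13  156.  ]] [ 507.34 -215.37  156.  ]
[-5.82 52.43  0.75] [ 506.58 -209.69  208.44]
```

Request:
carry_out(
  increments=[
    [-0.003,0,0,-0.01],
    [-0.006,0.005,0,-0.02],
    [-0.006,0.015,0,-0.02],
    [-0.006,0.03,0,-0.02],
    [-0.006,0.045,0,-0.02],
    [-0.006,0.058,0,-0.02],
    [-0.006,0.068,0,-0.02],
    [-0.006,0.074,0,-0.02],
    [-0.006,0.075,0,-0.02],
    [-0.006,0.075,0,-0.02],
  ],
)

```text
time: 3.97
tool_pos: [509.4, -216.9, 134.0]
tcp_rot: [[-0.295, -0.0, -0.956], [0.956, 0.0, -0.295], [0.0, -1.0, 0.0]]
ft_force: [-0.3, -0.5, 0.4]
opening: 85.2
```

```bash
python3 look.py w3
```

```text
3.9667 [ 509.44 -216.86  134.  ] [[-0.29 -0.   -0.96]
 [ 0.96  0.   -0.29]
 [ 0.   -1.    0.  ]] [-0.28 -0.48  0.43] 85.15515293289307
```

View pics/w3.png

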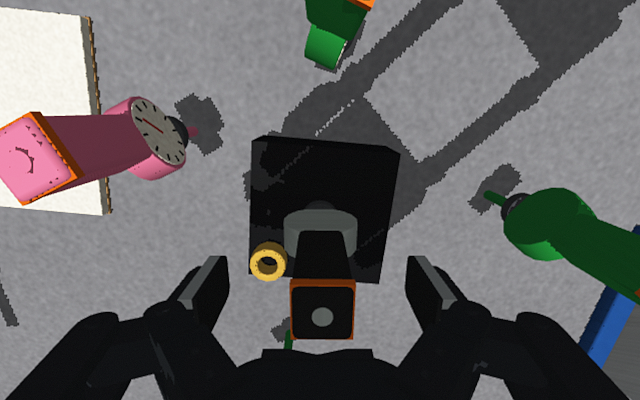

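Wrist view: the orange-banded dark cap at (322,310) is centred between the pads at (215,285) and (420,285), and the spring cup at (267,262) is clear. Before gripping I'll check the offset along the jaw width.

```bash
python3 - <<'E'
from h import *
from station import readout
np.set_printoptions(precision=2,suppress=True)
K,T=load('wrist');s=readout.get_state()
C=np.array([at_z(K,T,c,156) for c in [(290.5,280),(354.5,280),(354,339),(291,339)]]);print(C,C.mean(0))
print(todelta(s,C.mean(0)), s['tool_pos'])
E
```

```text
[[ 497.51 -231.5   156.  ]
 [ 490.61 -209.26  156.  ]
 [ 515.32 -200.84  156.  ]
 [ 522.6  -224.25  156.  ]] [ 506.51 -216.46  156.  ]
[  1.54 -21.45   2.93] [ 509.79 -217.08  134.55]
```

Request:
carry_out(
  increments=[
    [0.001,0,0.003,0],
    [0.001,0,0.003,0],
  ],
)

```text
time: 4.18
tool_pos: [506.1, -217.0, 135.0]
tcp_rot: [[-0.295, 0.001, -0.956], [0.956, -0.0, -0.295], [-0.001, -1.0, -0.0]]
ft_force: [0.5, 0.1, 1.3]
opening: 85.2
```

Request:
carry_out(
  increments=[
    [0,0,0,0],
    [0,0,0,0],
    [0,0,0,0],
    [0,0,0,0],
    [0,0,0,0],
    [0,0,0,0],
    [0,0,0,0],
    [0,0,0,0],
  ],
  grip=0,
  grip_force=25,
)

```text
time: 4.85
tool_pos: [506.3, -216.7, 134.3]
tcp_rot: [[-0.295, -0.0, -0.956], [0.956, 0.0, -0.295], [0.0, -1.0, -0.0]]
ft_force: [-0.7, 0.8, 2.5]
opening: 23.7
```

```bash
python3 look.py w4
```

```text
4.85 [ 506.28 -216.74  134.34] [[-0.29 -0.   -0.96]
 [ 0.96  0.   -0.29]
 [ 0.   -1.   -0.  ]] [-0.72  0.76  2.48] 23.72096414958585
```

View pics/w4.png

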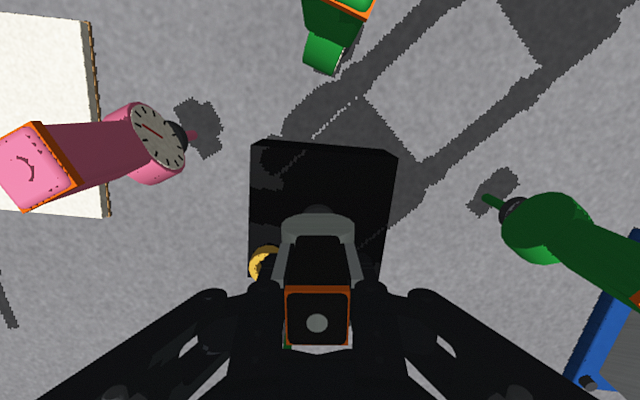

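The probe is gripped at 23.7 mm. The tool can't be tilted, since its only turn is about the finger axis. So I'll lift the probe partly and lean it by pivoting it in the light grip against the edge of the fixed holder's hole.

Request:
carry_out(
  increments=[
    [0,-0.004,0,0],
    [0,-0.012,0,0],
    [0,-0.02,0,0],
    [0,-0.025,0,0],
    [0,-0.027,0,0],
    [0,-0.027,0,0],
    [0,-0.027,0,0],
  ],
)

```text
time: 5.48
tool_pos: [506.3, -216.9, 161.4]
tcp_rot: [[-0.295, 0.0, -0.956], [0.956, -0.0, -0.295], [-0.0, -1.0, -0.0]]
ft_force: [-0.2, -0.2, -2.5]
opening: 23.6
```

Request:
carry_out(
  increments=[
    [0,0,0.001,0],
    [0,0,0.003,0],
    [0,0,0.005,0],
    [0,0,0.007,0],
    [0,0,0.009,0],
    [0,0,0.01,0],
  ],
  grip_force=20,
)

```text
time: 5.98
tool_pos: [496.7, -219.5, 161.1]
tcp_rot: [[-0.294, 0.0, -0.956], [0.956, 0.001, -0.294], [0.001, -1.0, -0.001]]
ft_force: [3.5, 2.3, -4.2]
opening: 24.0
```

```bash
python3 - <<'E'
from station import *
import cv2
im,d=vision.get_image('scene');cv2.imwrite('pics/s2.png',cv2.resize(im[110:230,180:320],None,fx=5,fy=5,interpolation=cv2.INTER_CUBIC))
E
```

```text
(no output)
```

View pics/s2.png

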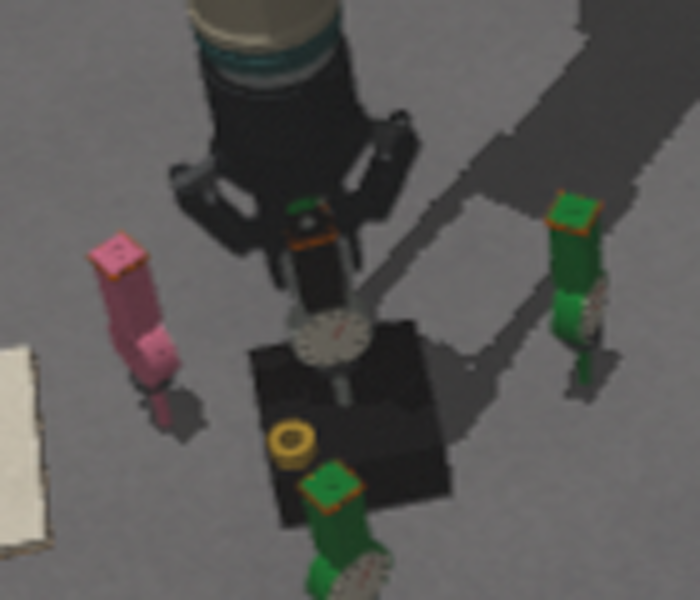

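The force is only about 4 N and the probe is pivoting as intended. I'll continue to the full lean.

Request:
carry_out(
  increments=[
    [0,0,0.002,0],
    [0,0,0.004,0],
    [0,0,0.006,0],
    [0,0,0.008,0],
    [0,0,0.01,0],
    [0,0,0.012,0],
    [0,0,0.014,0],
    [0,0,0.016,0],
    [0,0,0.018,0],
    [0,0,0.0195,0],
    [0,0,0.0205,0],
    [0,0,0.0205,0],
  ],
)

```text
time: 7.03
tool_pos: [477.0, -226.1, 161.5]
tcp_rot: [[-0.295, 0.0, -0.956], [0.956, -0.0, -0.295], [-0.0, -1.0, -0.0]]
ft_force: [2.7, 2.4, -2.3]
opening: 23.6
```

```bash
python3 - <<'E'
from station import *
import cv2
im,d=vision.get_image('scene');cv2.imwrite('pics/s3.png',cv2.resize(im[110:230,180:320],None,fx=5,fy=5,interpolation=cv2.INTER_CUBIC))
E
python3 look.py w5
```

```text
7.0833 [ 477.01 -226.06  161.46] [[-0.29 -0.   -0.96]
 [ 0.96 -0.   -0.29]
 [-0.   -1.    0.  ]] [ 2.76  1.75 -2.78] 23.56504497838299
```

View pics/s3.png

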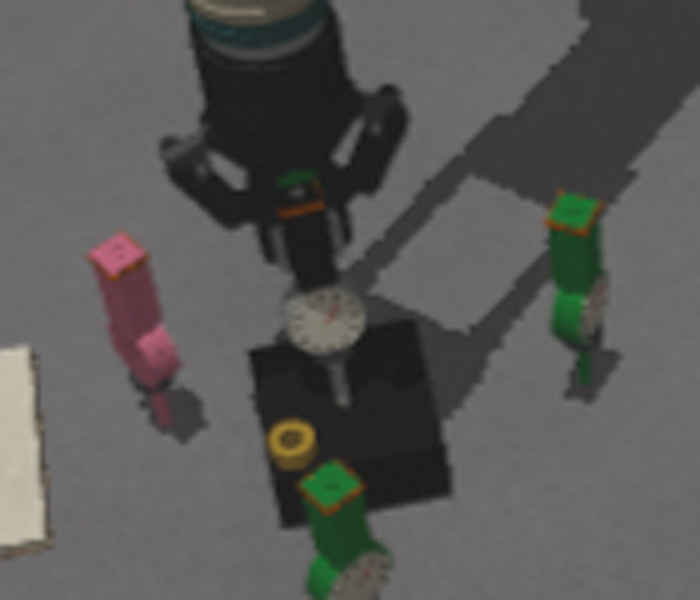

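View pics/w5.png

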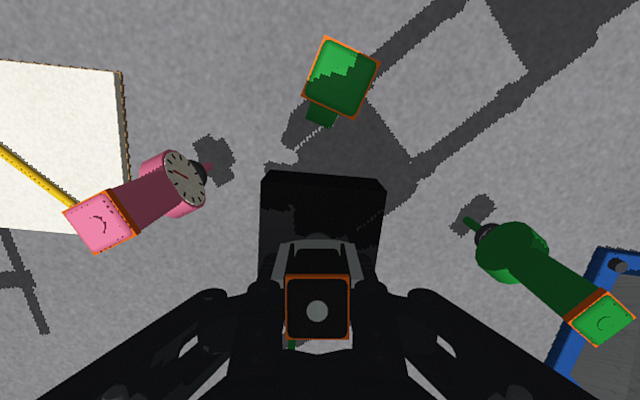

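```bash
cat > tilt.py <<'E'
from h import *
from station import readout, vision
import cv2,sys
np.set_printoptions(precision=3,suppress=True)
s=readout.get_state();R=np.array(s['tcp_rot']);p=np.array(s['tool_pos'])
im,d=vision.get_image('wrist');i=vision.camera_info('wrist');K=i['camera_matrix'];T=i['world_from_camera']
cv2.imwrite(f'pics/{sys.argv[1]}.png',im);np.save('wd.npy',d)
def pts(m):
    ys,xs=np.nonzero(m&(d>0));q=np.c_[(xs-K[0,2])/K[0,0],-(ys-K[1,2])/K[1,1],-np.ones(len(xs))]*d[ys,xs][:,None]
    return (q@T[:3,:3].T+T[:3,3]-p)@R
hsv=cv2.cvtColor(im,cv2.COLOR_BGR2HSV);o=cv2.inRange(hsv,(5,150,60),(20,255,255));o[:,:270]=0;o[:,370:]=0;o[:240]=0
ys,xs=np.nonzero(o);print('orange bbox',xs.min(),xs.max(),ys.min(),ys.max())
# cap top: interior
hull=cv2.convexHull(np.c_[xs,ys]);m=np.zeros(o.shape,np.uint8);cv2.fillConvexPoly(m,hull,1);m=cv2.erode(m,np.ones((9,9)))
P=pts(m>0)
# robust plane y=a x+b z+c
w=np.ones(len(P),bool)
for _ in range(6):
    A=np.c_[P[:,0],P[:,2],np.ones(len(P))];c=np.linalg.lstsq(A[w],P[w,1],rcond=None)[0];r=P[:,1]-A@c;w=abs(r)<max(1.5*np.std(r[w]),.6)
print('cap plane (tool): dy/dx,dy/dz,',c,'tilt z deg',np.degrees(np.arctan(c[1])),'centre',P[w].mean(0),w.sum(),np.std(r[w]))
E
python3 tilt.py w6
```

```text
orange bbox 285 349 274 339
cap plane (tool): dy/dx,dy/dz, [  0.005   0.257 -22.623] tilt z deg 14.436182608350588 centre [ -0.585 -21.59    4.04 ] 1907 0.33162551924936284
```

Request:
carry_out(
  increments=[
    [0,0,0.0005,0],
    [0,0,0.0005,0],
  ],
)

```text
time: 7.35
tool_pos: [476.9, -226.1, 161.4]
tcp_rot: [[-0.295, 0.001, -0.956], [0.956, -0.0, -0.295], [-0.0, -1.0, -0.0]]
ft_force: [3.2, 2.9, -3.9]
opening: 23.6
```

Request:
carry_out(
  increments=[
    [0,0,0,0],
    [0,0,0,0],
    [0,0,0,0],
    [0,-0.004,0,0],
    [0,-0.012,0,0],
    [0,-0.024,0,0],
    [0,-0.04,0,0],
    [0,-0.06,0,0],
    [0,-0.08,0,0],
    [0,-0.1,0,0],
    [0,-0.12,0,0],
    [0,-0.132,0,0],
    [0,-0.138,0,0],
    [0,-0.14,0,0],
    [0,-0.14,0,0],
    [0,-0.14,0,0],
  ],
  grip_force=70,
)

```text
time: 8.68
tool_pos: [475.8, -226.0, 300.4]
tcp_rot: [[-0.295, -0.002, -0.956], [0.956, 0.001, -0.295], [0.001, -1.0, 0.002]]
ft_force: [0.0, 0.5, -2.8]
opening: 23.0
```

```bash
python3 tilt.py w7; python3 - <<'E'
from station import *
import cv2
s=readout.get_state();print(s['time'],s['tool_pos'],s['ft_force'],s['q'])
im,d=vision.get_image('scene');cv2.imwrite('pics/s4.png',cv2.resize(im[90:230,180:320],None,fx=4,fy=4,interpolation=cv2.INTER_CUBIC))
E
```

```text
orange bbox 283 349 275 352
cap plane (tool): dy/dx,dy/dz, [  0.2    -1.053 -17.017] tilt z deg -46.47320698088015 centre [ -1.324  -0.388 -16.05 ] 1491 3.2928134351492577
8.7333 [ 475.86148539 -225.87199836  300.16468627] [-0.26074748  0.42879976 -1.26606034] [-5.74990177e-01  1.81913556e-01  1.52368640e+00 -4.90699420e-04
  1.43865945e+00 -2.44480194e+00]
```

View pics/s4.png

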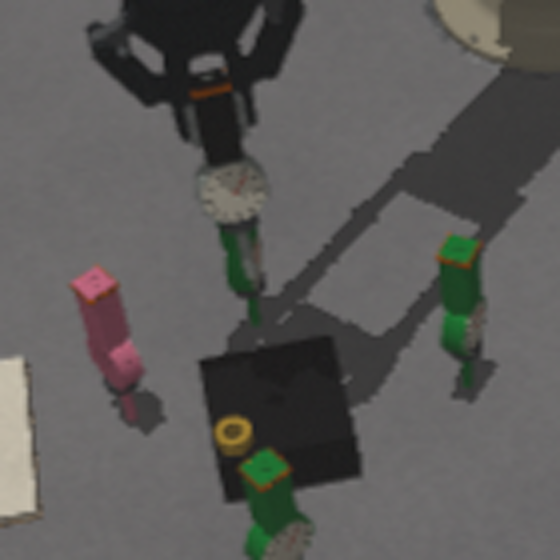

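View pics/w7.png

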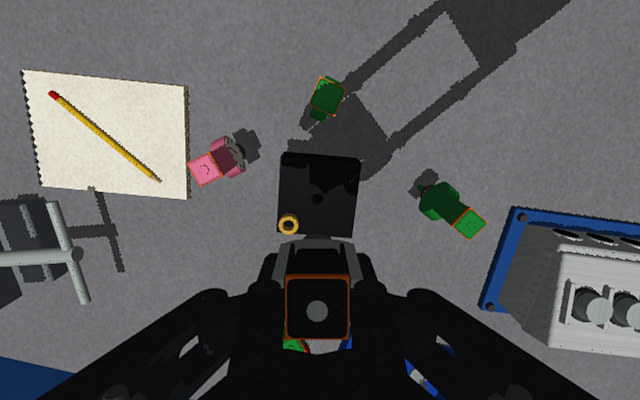

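Request:
carry_out(
  increments=[
    [0.005,0,-0.001,0.01],
    [0.015,0,-0.004,0.02],
    [0.03,0,-0.008,0.03],
    [0.055,0,-0.014,0.04],
    [0.085,0,-0.022,0.05],
    [0.115,0,-0.03,0.06],
    [0.145,0,-0.037,0.07],
    [0.175,0,-0.045,0.08],
    [0.205,0,-0.053,0.09],
    [0.235,0,-0.06,0.1],
    [0.265,0,-0.068,0.11],
    [0.295,0,-0.076,0.12],
    [0.325,0,-0.084,0.125],
    [0.355,0,-0.091,0.125],
    [0.385,0,-0.099,0.125],
    [0.415,0,-0.107,0.125],
    [0.44,0,-0.113,0.125],
    [0.458,0,-0.118,0.125],
    [0.467,0,-0.12,0.125],
    [0.47,0,-0.121,0.125],
  ],
)

```text
time: 10.45
tool_pos: [453.1, 260.1, 300.7]
tcp_rot: [[-0.175, -0.001, -0.985], [0.985, -0.0, -0.175], [0.0, -1.0, 0.001]]
ft_force: [0.4, -1.2, -1.4]
opening: 23.1
```

Request:
carry_out(
  increments=[
    [0,0,0,0],
    [0,0,0,0],
    [0,0,0,0],
  ],
)

```text
time: 10.7
tool_pos: [453.8, 257.6, 301.3]
tcp_rot: [[-0.172, -0.0, -0.985], [0.985, -0.001, -0.172], [-0.001, -1.0, 0.0]]
ft_force: [-0.2, 0.2, -2.6]
opening: 23.3
```

```bash
sed -i 's/^hsv=/im[343:]=0;hsv=/' tilt.py; python3 tilt.py w8; python3 - <<'E'
from station import *
import cv2,numpy as np
s=readout.get_state();print(s['time'],s['tool_pos'],s['tcp_rot'],s['ft_force'])
i=vision.camera_info('wrist');np.savez('wrist_info.npz',K=i['camera_matrix'],T=i['world_from_camera'])
for c in ('scene','top'):
  im,d=vision.get_image(c);cv2.imwrite(f'pics/{c}5.png',im)
  if c=='scene':cv2.imwrite('pics/s5.png',cv2.resize(im[90:230,330:470],None,fx=4,fy=4,interpolation=cv2.INTER_CUBIC))
E
```

```text
orange bbox 285 349 275 338
cap plane (tool): dy/dx,dy/dz, [  0.001   0.268 -22.65 ] tilt z deg 14.99022968758314 centre [ -0.652 -21.555   4.099] 1887 0.32519328470012737
10.75 [453.8487413  257.60705246 301.32658876] [[-1.71810260e-01 -5.19975875e-05 -9.85130058e-01]
 [ 9.85129935e-01 -5.13320052e-04 -1.71810211e-01]
 [-4.96753296e-04 -9.99999867e-01  1.39418031e-04]] [ 0.65267468  0.03631876 -1.99502098]
```

View pics/w8.png

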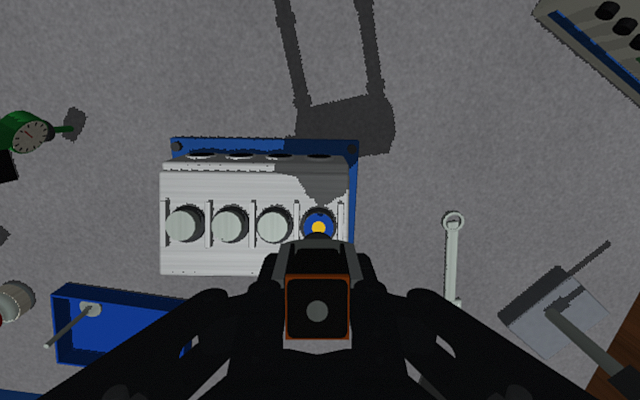

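View pics/s5.png

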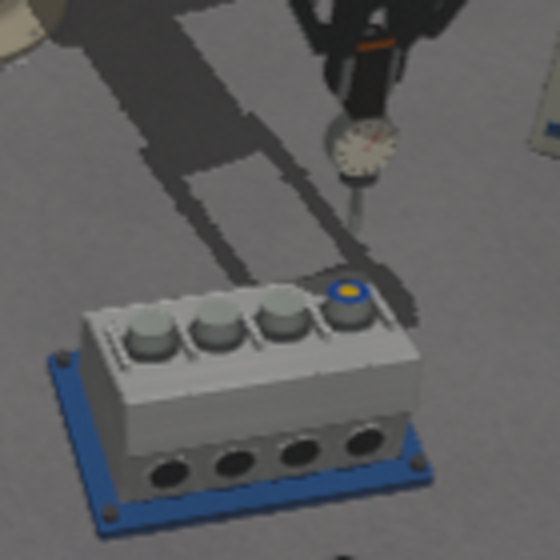

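```bash
python3 - <<'E'
from h import *
import cv2
np.set_printoptions(precision=2,suppress=True)
def dotpx(f,box):
    im=cv2.imread(f);h=cv2.cvtColor(im,cv2.COLOR_BGR2HSV);m=cv2.inRange(h,(15,90,80),(35,255,255));x0,x1,y0,y1=box
    ys,xs=np.nonzero(m[y0:y1,x0:x1]);return xs.mean()+x0,ys.mean()+y0,len(xs),(xs.min()+x0,xs.max()+x0,ys.min()+y0,ys.max()+y0)
w=dotpx('pics/w8.png',(295,345,210,240));s=dotpx('pics/scene5.png',(400,440,150,180));print(w,s)
K,T=load('wrist');Ks,Ts=load('scene');Kt,Tt=load('top')
print('wrist',at_z(K,T,w[:2],125),'scene',at_z(Ks,Ts,s[:2],125),'tri',tri([ray(K,T,w[:2]),ray(Ks,Ts,s[:2])]))
a=.26;c=np.cos(a);sn=np.sin(a)
tcp=np.array([453.85,257.61,301.33]);u=np.array([-.985,-.172,0]);ax=u*sn+np.array([0,0,c])
for zo in (0,-2):
    piv=tcp-[0,0,6]+zo*u; tip=piv-122.3*ax; print('tip pred',tip,proj(Ks,Ts,tip),'dial c',proj(Ks,Ts,tip+70*ax), 'captop',proj(Ks,Ts,tip+150*ax))
im=cv2.imread('pics/scene5.png');cv2.imwrite('pics/s5b.png',cv2.resize(im[90:190,380:460],None,fx=6,fy=6,interpolation=cv2.INTER_CUBIC))
im=cv2.imread('pics/top5.png');cv2.imwrite('pics/t5b.png',cv2.resize(im[190:270,180:310],None,fx=6,fy=6,interpolation=cv2.INTER_CUBIC))
E
```

```text
(np.float64(318.10655737704917), np.float64(226.74590163934425), 122, (np.int64(312), np.int64(324), np.int64(221), np.int64(232))) (np.float64(416.44444444444446), np.float64(162.33333333333334), 9, (np.int64(415), np.int64(418), np.int64(161), np.int64(163)))
wrist [495.53 265.1  125.  ] scene [495.44 266.44 125.  ] tri [495.59 265.72 125.21]
tip pred [484.82 263.02 177.14] [[417.37 146.64]] dial c [[418.91 124.  ]] captop [[420.79  96.27]]
tip pred [486.79 263.36 177.14] [[417.61 147.15]] dial c [[419.16 124.5 ]] captop [[421.05  96.77]]
```

View pics/s5b.png

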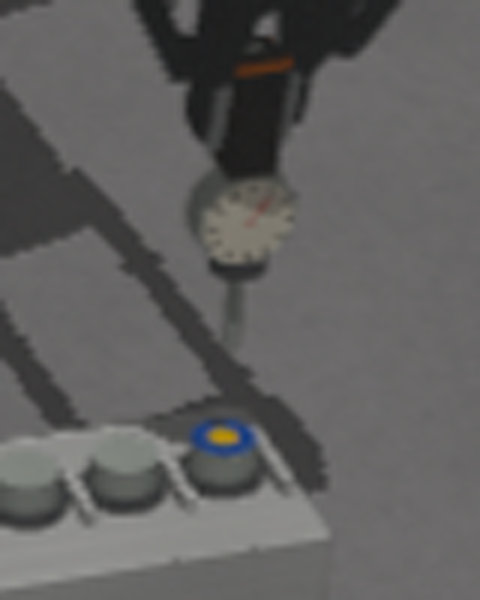

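View pics/t5b.png

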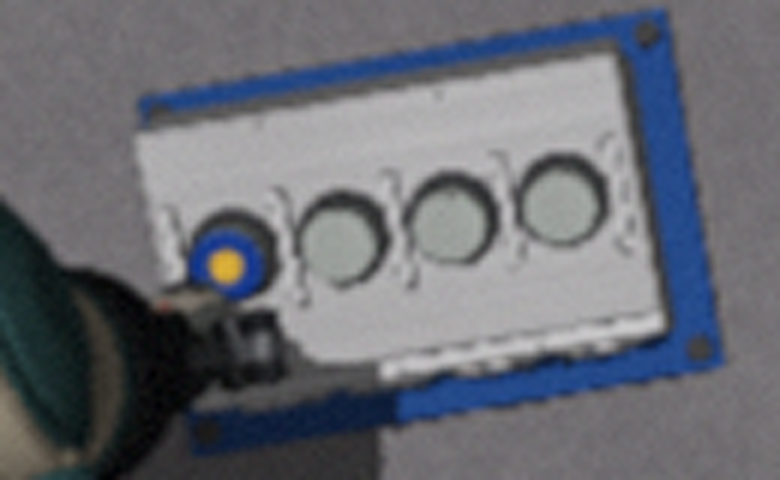

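Request:
carry_out(
  increments=[
    [0,0.003,-0.0005,0],
    [0,0.009,-0.0015,0],
    [0.001,0.016,-0.003,0],
    [0.001,0.023,-0.004,0],
    [0.001,0.03,-0.0055,0],
    [0.001,0.036,-0.0065,0],
    [0.001,0.04,-0.0075,0],
    [0.001,0.042,-0.0075,0],
    [0.001,0.042,-0.0075,0],
    [0.001,0.042,-0.0075,0],
  ],
)

```text
time: 11.68
tool_pos: [461.1, 261.1, 259.4]
tcp_rot: [[-0.173, 0.0, -0.985], [0.985, 0.0, -0.173], [0.0, -1.0, -0.0]]
ft_force: [0.3, -0.1, -2.1]
opening: 23.5
```

```bash
python3 tilt.py w9; python3 - <<'E'
from station import *
import cv2,numpy as np
s=readout.get_state();print(s['time'],s['tool_pos'],s['tcp_rot'],s['ft_force'])
for k in range(3):
  im,d=vision.get_image('scene');
  acc=im.astype(float) if k==0 else acc+im
im=(acc/3).astype(np.uint8);cv2.imwrite('pics/scene6.png',im);cv2.imwrite('pics/s6.png',cv2.resize(im[130:185,395:440],None,fx=10,fy=10,interpolation=cv2.INTER_CUBIC))
E
```

```text
orange bbox 285 349 275 338
cap plane (tool): dy/dx,dy/dz, [  0.004   0.261 -22.774] tilt z deg 14.647532276874118 centre [ -0.748 -21.747   3.934] 1914 0.3303212931911793
11.7333 [461.12856341 261.11809409 259.58615579] [[-1.73353037e-01  5.52980304e-04 -9.84859593e-01]
 [ 9.84859731e-01  2.85653396e-04 -1.73352901e-01]
 [ 1.85467748e-04 -9.99999806e-01 -5.94126917e-04]] [ 0.6021402   0.30278895 -2.16187006]
```

View pics/s6.png

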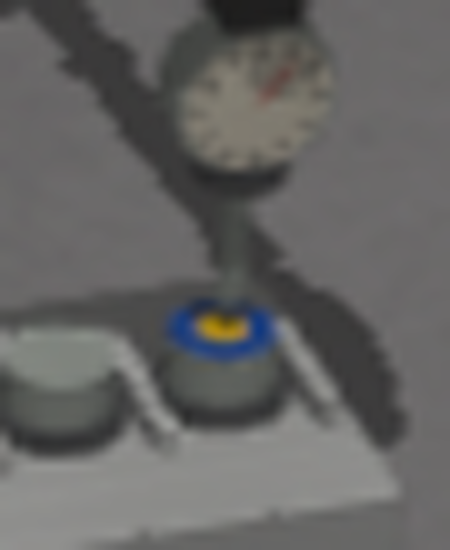

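View pics/w9.png

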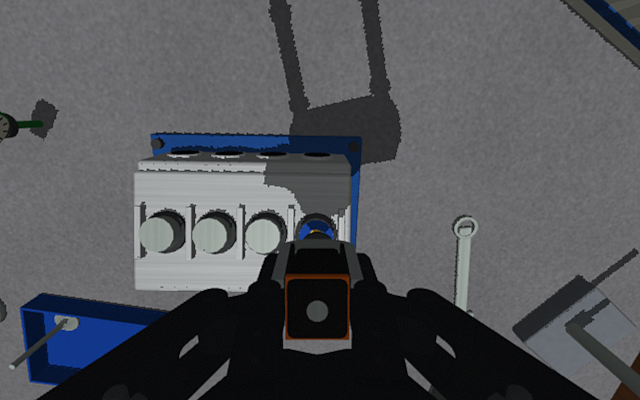

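```bash
python3 - <<'E'
import cv2,numpy as np
im=cv2.imread('pics/w9.png');cv2.imwrite('pics/w9c.png',cv2.resize(im[200:280,270:365],None,fx=7,fy=7,interpolation=cv2.INTER_NEAREST))
from h import *
Ks,Ts=load('scene')
im=cv2.imread('pics/scene6.png');h=cv2.cvtColor(im,cv2.COLOR_BGR2HSV)
b=cv2.inRange(h,(105,120,40),(130,255,255));b[:, :400]=0;b[:,440:]=0;b[:150]=0;b[175:]=0
y=cv2.inRange(h,(15,90,80),(35,255,255));y[:, :400]=0;y[:,440:]=0;y[:150]=0;y[175:]=0
for m in (b,y,b|y):
    ys,xs=np.nonzero(m);print(xs.mean(),ys.mean(),len(xs),xs.min(),xs.max(),ys.min(),ys.max())
# stem columns profile, rows 152-160
g=cv2.cvtColor(im,cv2.COLOR_BGR2GRAY)
for r in range(149,165):print(r,g[r,410:428])
a=.26;u=np.array([-.985,-.173,0]);ax=u*np.sin(a)+np.array([0,0,np.cos(a)])
tip=np.array([461.1,261.1,259.6-6])-1*u-122.3*ax;print(tip,proj(Ks,Ts,tip),proj(Ks,Ts,[[495.5,265.8,125]]))
E
```

```text
416.76 163.24 25 412 421 161 165
416.44444444444446 162.33333333333334 9 415 418 161 163
416.6764705882353 163.0 34 412 421 161 165
149 [105  95  67  59  59  57  55  53  55  55  64  77  94 108 107 108 107 107]
150 [105 106  95  68  59  59  60  64  71  78  94 107 108 108 108 108 107 106]
151 [106 106 106  96  68  59  61  65  72  76  92 107 107 106 107 108 107 106]
152 [106 107 107 107  92  60  60  66  71  69  79 104 107 105 105 106 107 107]
153 [106 107 106 106  96  68  61  67  73  68  60  78 102 106 105 105 107 108]
154 [107 107 106 105 104  92  61  67  72  67  60  60  78 102 107 107 108 108]
155 [106 106 107 106 105  92  62  68  73  68  60  59  64  87 106 106 107 107]
156 [106 106 107 107 106  96  72  71  78  73  60  59  77  98 101 105 105 106]
157 [107 105 102 102 103 103  94  82  89  79  63  61  60  59  77 100 104 106]
158 [ 99  90  84  81  80  80  78  85  88  81  73  65  60  59  59  77  99 101]
159 [78 76 75 74 72 71 75 83 85 76 76 74 65 60 60 59 60 67]
160 [76 75 75 68 51 47 55 70 67 59 68 74 71 61 60 59 60 60]
161 [75 73 68 56 57 75 76 60 61 64 56 66 80 82 63 60 60 60]
162 [ 75  71  62  61  91 123 121  91 102 107  61  61 103 128  91  60  60  59]
163 [ 75  68  60  61  78 111 129 130 128 108  61  61  92 129 123  66  60  61]
164 [ 74  75  74  65  66  67  72  76  73  62  66  70  80 112 132  99  67  60]
[493.05433722 266.71228461 135.41050567] [[416.95027757 159.18292521]] [[416.22318459 162.35735832]]
```

View pics/w9c.png

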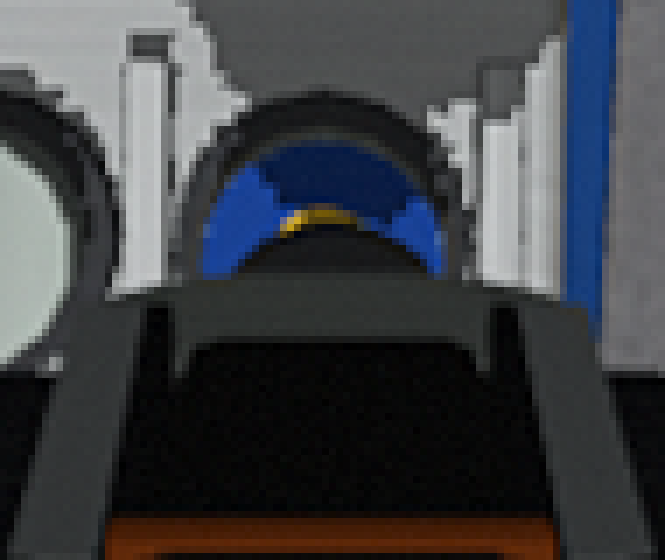

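Request:
carry_out(
  increments=[
    [-0.0008,0.001,0,0],
    [-0.0016,0.003,-0.0007,0],
    [-0.0016,0.0048,-0.0013,0],
    [-0.0016,0.0048,-0.0013,0],
    [-0.0016,0.0048,-0.0013,0],
  ],
)

```text
time: 12.3
tool_pos: [462.5, 259.6, 254.3]
tcp_rot: [[-0.173, -0.0, -0.985], [0.985, -0.0, -0.173], [0.0, -1.0, 0.0]]
ft_force: [0.8, -0.0, -1.4]
opening: 23.4
```

```bash
cat > sc.py <<'E'
from station import *
import cv2,numpy as np,sys
s=readout.get_state();print(s['time'],np.round(s['tool_pos'],2),np.round(s['ft_force'],2),round(s['opening'],2))
for k in range(2):
  im,d=vision.get_image('scene');
  acc=im.astype(float) if k==0 else acc+im
im=(acc/2).astype(np.uint8);cv2.imwrite(f'pics/{sys.argv[1]}.png',cv2.resize(im[130:185,395:440],None,fx=10,fy=10,interpolation=cv2.INTER_CUBIC))
g=cv2.cvtColor(im,cv2.COLOR_BGR2GRAY)
for r in range(152,168):print(r,g[r,408:426])
E
python3 sc.py s7
```

```text
12.3 [462.48 259.62 254.29] [ 0.82 -0.   -1.38] 23.43
152 [106 106 106 106  96  68  60  59  64  71  71  82 104 108 106 105 105 106]
153 [105 106 106 107 106  95  68  61  65  72  70  64  78 102 107 106 105 105]
154 [107 107 106 107 107 105  91  60  65  72  69  64  60  77 101 106 107 107]
155 [107 107 106 106 107 106  94  68  65  71  69  63  60  59  81 106 106 106]
156 [107 107 106 106 107 107 106  92  65  72  68  62  60  59  78 101 106 105]
157 [108 108 107 105 102 102 103  91  67  72  69  63  63  61  59  77 101 105]
158 [102 103  99  90  84  81  80  78  73  76  74  74  73  65  60  59  77  98]
159 [79 77 78 77 75 74 72 72 80 90 82 71 76 73 65 60 59 60]
160 [75 76 75 75 73 65 52 57 77 90 78 54 67 75 71 61 59 59]
161 [75 76 75 72 60 47 57 71 80 90 84 62 53 67 80 83 64 60]
162 [ 76  75  75  72  62  62  91 106  92 102 115 108  61  61 103 129  91  60]
163 [ 75  75  74  68  60  61  78 111 129 131 127 108  62  62  92 129 124  66]
164 [ 81  76  74  75  75  64  66  67  72  77  72  62  66  71  80 112 131  98]
165 [104  76  71  67  73  80  82  77  69  68  71  76  82  85  77  93 130 134]
166 [132  91  59  60  76  84  87  89  89  85  93 100  92  89  77  67 105 141]
167 [150 132  68  67  79  85  89  92  94  96  96  94  92  90  80  65  78 114]
```

View pics/s7.png

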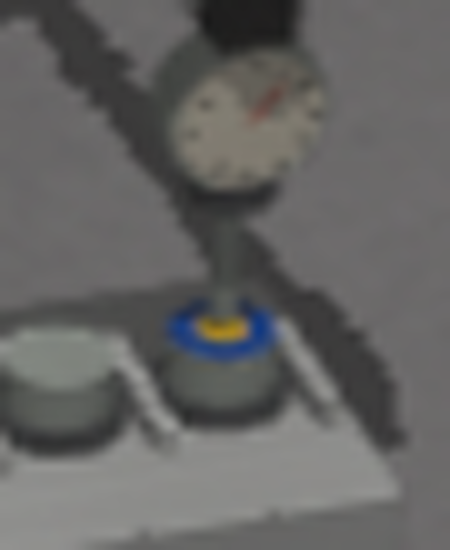

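Request:
carry_out(
  increments=[
    [0,0.001,-0.0003,0],
    [0,0.002,-0.0005,0],
    [0,0.0029,-0.0008,0],
    [0,0.0029,-0.0008,0],
    [0,0.0029,-0.0008,0],
  ],
)

```text
time: 12.82
tool_pos: [463.3, 259.8, 251.5]
tcp_rot: [[-0.173, -0.0, -0.985], [0.985, -0.0, -0.173], [-0.0, -1.0, 0.0]]
ft_force: [0.2, 1.4, -2.0]
opening: 23.4
```

Request:
carry_out(
  increments=[
    [0,0.0005,-0.0001,0],
    [0,0.001,-0.0003,0],
    [0,0.001,-0.0003,0],
    [0,0.001,-0.0003,0],
  ],
)

```text
time: 13.15
tool_pos: [463.6, 259.9, 250.6]
tcp_rot: [[-0.173, -0.0, -0.985], [0.985, 0.0, -0.173], [0.0, -1.0, -0.0]]
ft_force: [0.1, -0.5, -2.5]
opening: 23.5
```

Request:
carry_out(
  increments=[
    [0,0.0005,-0.0001,0],
    [0,0.001,-0.0003,0],
    [0,0.001,-0.0003,0],
    [0,0.001,-0.0003,0],
  ],
)

```text
time: 13.48
tool_pos: [463.9, 259.9, 249.9]
tcp_rot: [[-0.173, 0.0, -0.985], [0.985, 0.0, -0.173], [0.0, -1.0, -0.0]]
ft_force: [-0.8, 0.7, 0.5]
opening: 23.2
```

```bash
python3 sc.py s8
```

```text
13.4833 [463.86 259.95 249.9 ] [-0.84  0.7   0.46] 23.19
152 [106 106 107 107  96  68  57  54  52  54  52  57  72  87  98 105 105 105]
153 [105 105 106 107 107  95  68  60  64  69  65  78  99 102 106 106 106 106]
154 [106 107 107 107 107 105  94  68  64  71  70  64  60  78 101 106 107 107]
155 [108 107 105 106 107 106 105  92  65  71  69  63  60  59  81 106 106 106]
156 [107 107 106 106 107 107 106  92  64  72  69  62  60  59  77 101 105 105]
157 [107 109 107 105 102 102 103  91  66  72  70  65  63  61  60  77 100 104]
158 [103 103  99  90  84  80  80  78  71  74  72  74  73  66  60  60  77  98]
159 [78 77 78 77 75 74 72 70 74 82 73 71 76 74 65 60 60 60]
160 [76 75 75 75 73 65 53 56 68 79 75 55 67 75 71 61 59 59]
161 [76 75 75 72 61 46 48 58 78 90 78 48 54 67 71 70 64 60]
162 [76 76 75 72 63 61 70 80 89 93 92 83 61 62 75 95 91 60]
163 [ 75  75  75  73  65  62  78  99 103 103 116 116  62  62  92 129 124  66]
164 [ 81  75  74  74  75  64  62  68  81  86  79  61  65  71  80 112 132  99]
165 [104  75  69  64  71  72  70  69  72  69  71  72  77  86  77  92 130 135]
166 [132  91  60  60  77  84  88  94  97  86  94  99  89  89  78  67 105 142]
167 [150 132  68  68  78  84  89  92  94  95  95  94  91  90  80  64  77 113]
```

View pics/s8.png

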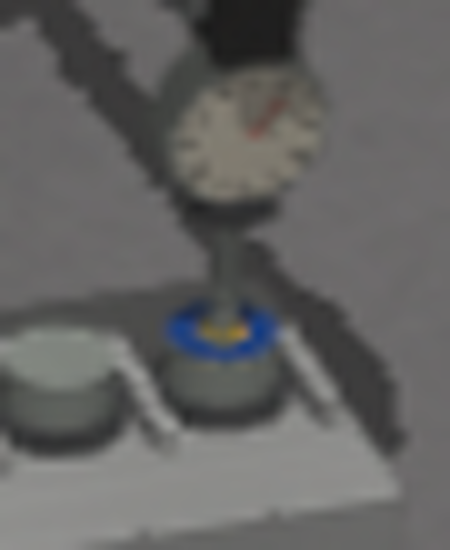

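Request:
carry_out(
  increments=[
    [0,0.0007,-0.0002,0],
    [0,0.0014,-0.0004,0],
    [0,0.0022,-0.0006,0],
    [0,0.003,-0.0008,0],
    [0,0.0036,-0.001,0],
    [0,0.004,-0.0011,0],
    [0,0.0042,-0.0011,0],
    [0,0.0042,-0.0011,0],
    [0,0.0042,-0.0011,0],
  ],
)

```text
time: 14.33
tool_pos: [465.0, 260.1, 245.5]
tcp_rot: [[-0.173, 0.0, -0.985], [0.985, 0.0, -0.173], [0.0, -1.0, -0.0]]
ft_force: [-1.7, -0.6, 3.3]
opening: 23.3
```

```bash
python3 sc.py s9|head -1; python3 tilt.py w10; python3 - <<'E'
from station import *
import numpy as np
F=[];P=[]
for k in range(8):
    vision.get_image('top');s=readout.get_state();F.append(s['ft_force']);P.append(s['tool_pos'])
print(np.mean(F,0),np.std(F,0),np.mean(P,0))
E
```

```text
14.3333 [465.02 260.12 245.55] [-1.74 -0.57  3.32] 23.25
orange bbox 285 349 275 338
cap plane (tool): dy/dx,dy/dz, [ -0.003   0.257 -22.551] tilt z deg 14.406633411268306 centre [ -0.725 -21.474   4.192] 1900 0.3286573144781577
[-1.37961671 -0.69475853  3.0736792 ] [0.56870824 0.20149624 0.33074197] [465.04446643 260.13673067 245.47929519]
```

View pics/s9.png

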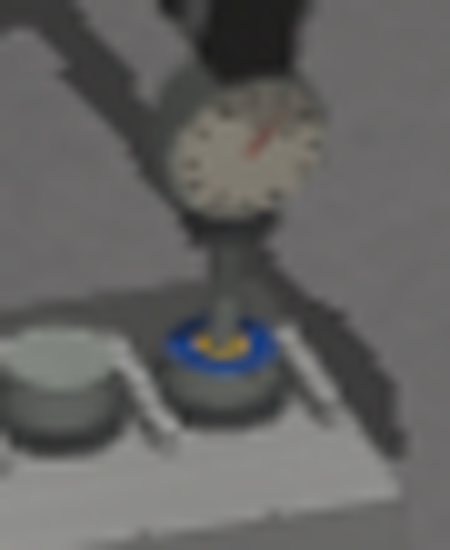

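Request:
carry_out(
  increments=[
    [0,0.0003,-0.0001,0],
    [0,0.0005,-0.0001,0],
    [0,0.0005,-0.0001,0],
    [0,0.0005,-0.0001,0],
    [0,0.0005,-0.0001,0],
    [0,0.0005,-0.0001,0],
  ],
)

```text
time: 15.38
tool_pos: [465.1, 260.2, 244.9]
tcp_rot: [[-0.173, 0.0, -0.985], [0.985, 0.0, -0.173], [0.0, -1.0, -0.0]]
ft_force: [-0.8, -0.5, 3.4]
opening: 23.3
```

```bash
python3 sc.py s10|head -1; python3 tilt.py w11; python3 - <<'E'
from station import *
import numpy as np,cv2
F=[];P=[];A=[]
for k in range(10):
    im,_=vision.get_image('scene');A.append(im);s=readout.get_state();F.append(s['ft_force']);P.append(s['tool_pos'])
print(s['time'],np.mean(F,0),np.mean(P,0))
b=np.mean(A,0).astype(np.uint8)
a=cv2.imread('pics/scene0.png')
def blue(im):
    h=cv2.cvtColor(im,cv2.COLOR_BGR2HSV);m=cv2.inRange(h,(105,120,40),(130,255,255))|cv2.inRange(h,(15,90,80),(35,255,255));m[:, :400]=0;m[:,435:]=0;m[:150]=0;m[178:]=0
    ys,xs=np.nonzero(m);return xs.min(),xs.max(),ys.min(),ys.max()
print(blue(a),blue(b))
cv2.imwrite('pics/s11.png',np.hstack([cv2.resize(i[120:220,335:440],None,fx=3.7,fy=5,interpolation=cv2.INTER_CUBIC) for i in (a,b)]))
E
```

```text
15.3833 [465.15 260.15 244.93] [-0.78 -0.48  3.42] 23.27
orange bbox 285 349 275 338
cap plane (tool): dy/dx,dy/dz, [ -0.      0.255 -22.582] tilt z deg 14.289796255841596 centre [ -0.706 -21.515   4.191] 1890 0.330594522589187
16.0333 [-1.27405134 -0.34080335  3.23177014] [465.12732677 260.14974185 244.93559063]
(np.int64(412), np.int64(421), np.int64(160), np.int64(165)) (np.int64(412), np.int64(422), np.int64(162), np.int64(166))
```

View pics/s11.png

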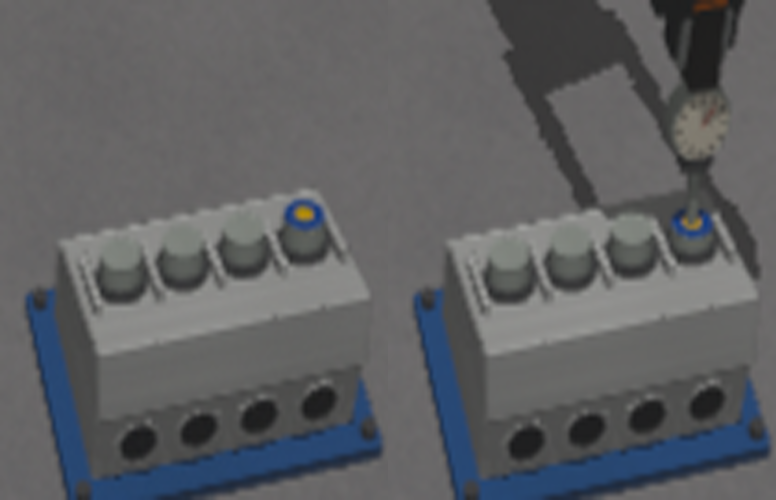

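```bash
python3 - <<'E'
from station import *
from h import *
import cv2
K,T=load('scene');a=.26;u=np.array([-.985,-.173,0]);ax=u*np.sin(a)+np.array([0,0,np.cos(a)])
def pts(d,m):
    ys,xs=np.nonzero(m&(d>0));q=np.c_[(xs-K[0,2])/K[0,0],-(ys-K[1,2])/K[1,1],-np.ones(len(xs))]*d[ys,xs][:,None]
    return q@T[:3,:3].T+T[:3,3]
def bl(im):
    h=cv2.cvtColor(im,cv2.COLOR_BGR2HSV);m=(cv2.inRange(h,(100,90,40),(130,255,255))>0);m[:, :408]=0;m[:,426:]=0;m[:158]=0;m[170:]=0;return m
def st(d,m):
    v=pts(d,m)@ax;return round(float(np.median(v)),2),round(float(v.mean()),2),len(v),round(float(v.std()),2)
im0=cv2.imread('pics/scene0.png');d0=np.load('scene0.npy')
print('rest',st(d0,bl(im0)))
ctl=np.zeros(d0.shape,bool);ctl[190:200,370:400]=1
r=[];D=[]
for k in range(5):
    im,d=vision.get_image('scene');D.append(d);print('now',st(d,bl(im)))
print('ctl',st(d0,ctl),st(np.mean(D,0),ctl))
# other buckets tops
h0=cv2.cvtColor(im0,cv2.COLOR_BGR2GRAY)
for c in [(399,169),(384,172),(368,175)]:
    m=np.zeros(d0.shape,bool);m[c[1]-2:c[1]+1,c[0]-3:c[0]+3]=1;print(c,st(d0,m),st(np.median(D,0),m))
s=readout.get_state();print(s['time'],s['tool_pos'],s['ft_force'])
E
```

```text
rest (-15.97, -15.92, 38, 1.75)
now (-21.65, -21.68, 31, 1.55)
now (-21.43, -21.55, 31, 1.66)
now (-22.04, -21.62, 31, 1.78)
now (-21.04, -21.27, 31, 1.59)
now (-21.27, -21.2, 31, 1.29)
ctl (-64.19, -64.0, 300, 11.39) (-63.73, -60.87, 300, 24.6)
(399, 169) (-17.24, -17.68, 18, 2.54) (-17.34, -17.77, 18, 2.27)
(384, 172) (-16.94, -18.1, 18, 3.1) (-16.82, -17.68, 18, 2.17)
(368, 175) (-19.41, -18.28, 18, 3.35) (-18.12, -18.58, 18, 2.52)
16.2833 [465.12734496 260.13413328 244.93301853] [-1.16058201 -0.16367324  3.91556185]
```

```bash
python3 -c "
from station import order
print(order.job_done())"
```

```text
the job is handed in; nothing more can be done
None
```

I handed the job in at about 16.3 s, with the probe still gripped at 70 N and the marked bucket held down by about 5 mm.

**How it was done:** I took the dark probe out of the black holder; the marked bucket was the one at the +y end of the head. The tool can only turn about its finger axis, so it could not tilt the probe. I lifted the probe most of the way out and leaned it about 15° in a light 20 N grip against the edge of the holder's hole. Then I tightened the grip to 70 N, carried it over, set the tip on the yellow dot and pressed along the bucket's axis.

**Last checks:**
- **Press depth:** the three estimates disagree somewhat. Tool travel since contact gives about 5.2 mm, or up to 5.8 mm because contact was only located to within 0.7 mm. Scene depth gives about 5.5 mm, and the spring force (about 5.6 N) about 4.4 mm. All are well short of the 10 mm stop.
- **Probe lean:** wrist depth gave 14.3–15.0°, and 14.3° on the last reading, against the 14.9° wanted.
- **Tip position:** in the scene picture the tip sits on the dot, about 1–2 mm off centre at most. The wrist camera had put it up to 2 mm differently before I corrected it.
- **Other things:** the depth readings show the other three buckets at rest (one reading is noisy). The head looks unmoved in the last picture. The spring cup and the look-alikes were in place in the pictures taken after lifting the probe. I did not check the rest of the bench at the end.

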